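# Park the tube carriage and hold the sealer hood at its inspection angle

## Robot

A 6-joint arm with a two-finger parallel gripper is mounted at the origin on the work surface. World frame = base frame: x ahead of the robot, y to its left, z up, the work surface at z = 0. Lengths are in mm, angles in rad, forces in N, time in s.
With the tool pointing down it reaches from about 350 to 875 mm from the base axis. Payload 4.2 kg.
Tool frame: the origin (TCP) lies between the finger pads; the fingertips stand 8 mm ahead of it and the grasp point (between the pads) lies 11 mm behind it; z points along the fingers, y is the direction in which the jaws open and shut (so a half turn about z gives the same grasp; the last joint's range is limited). The gripper opens to 87 mm and grips with 3 to 60 N. Pads are 19 mm wide; open, the fingers measure 117 mm over their backs; the gripper's body (75 mm by 190 mm) begins 51 mm behind the grasp point.
Start: joints at [1.594, 0.385, 0.008, 0, -1.194, -0.259], TCP at [145.982, 607.691, 230.55] pointing down, gripper open.
Joint ranges: [-3.14, 3.14], [-1.21, 2.06], [-1.07, 1.41], [-3.16, 2.05], [-2.99, -0.16], [-3.1, 3.1]. Speed limits (rad/s): [2.79, 2.79, 3.14, 3.14, 3.14, 3.14].

## Interface

Orientations are given as [roll, pitch, yaw] about the fixed x, y, z axes, in that order (R = Rz(yaw) Ry(pitch) Rx(roll)).
In Python, from plant import ctrl gives the robot as it stands.
- The arm moves only by the shell command python3 -m crank 'ROWS' [FORCE]. ROWS is JSON, a list of rows, each a list of 7 numbers: the shift along the tool's x, y, z in m, then the turn, a rotation vector about the tool's x, y, z in degrees, then the closure, from -1 (fully open) to 1 (shut), so that 0 is half open. A call has 1 to 20 rows; each row shifts and turns the commanded pose from where the row before left it, along the tool's axes as they then stand; what a row does not reach is not made up. A row lasts 1/8 s, in which the tool goes at most 62.5 mm and 10.7 degrees, less where a joint would pass 70% of its speed; a pose out of reach is approached as far as the arm can. A call with a gripper value outside its range is refused whole. The fingers move at their own pace and stop on an object; FORCE is the grip in N (left out, the last holds). Time passes only in rows, so rows that do not move let the fingers close. It gives the time, the measured TCP pose, the force and the opening at its end, in the units of the state.
- ctrl.read_state(): the state, without advancing time (a new reading comes with each control period).
- ctrl.camera(name): name is "side" or "top" or "wrist"; returns a dict with "pixels" (420x560x3 uint8, blue, green, red), "fx", "fy", "cx", "cy" (pixels), "R" (3x3) and "t" (3): a world point X has camera coordinates R X + t. Camera axes: x right, y down, z forward; pixel columns grow to the right and rows downward; lengths in mm; the calibration is good to about 2 mm. The wrist camera is an equidistant fisheye: a pixel r from the principal point sees the ray r / f radians off the axis. A picture is of the moment at which its call begins. There is no depth.
- ctrl.job_done(): hands the job in, once; it reports no verdict.
The state is a dict: "clock": time; "joint_positions": joint angles; "dq": joint speeds; "joint_efforts": joint torques, N m; "position": TCP position; "eef_rot": TCP orientation; "wrist_force": force on the tool from outside, world axes, zero at the start; "wrist_torque": the same for the moment, N m; "gripper_width": finger opening in mm.
Only numpy, scipy, OpenCV 4.12 (cv2) and the standard library are available. Lean on these libraries where they do the work, as an engineer would, in place of code of your own. Each camera call takes 0.05 s, during which the arm holds its last target.

## Task

Get the benchtop tube sealer ready for its line-clearance inspection: push the tube carriage along its guide to the left until the spring detent clicks in and it stays parked, then lift the hood by its bar until the index finger on the hood's side lines up with the pointer set on the quadrant. The hood has no stay and falls shut if released, so finish while still holding it there at the pointer; leave the pointer as it is set and the other things on the bench where they stand.

Things in the scene. Friction and masses are not known exactly. Their poses are not given: they have to be found in the camera images.
- carriage_grip (a point): Centre of the black upright grip post (18 mm diameter, 36 mm tall) on the carriage, an aluminium block 56 x 64 mm whose top is 18 mm below this point; two low clamps (8 mm) stand on the block behind the post, 27 mm from its axis. Axes as the sealer's, which may be turned up to 0.25 rad: x from its front to its rear, y to its left (the way the carriage is pushed to park), z up
- carriage (a joint): Travel of the carriage along the guide at the front of the deck, in m: 0 at the right end, grows to the left; 0.225 parked with the detent clicked in, hard stop at 0.228. Friction about 1.5 N; the detent first resists at 0.2095 with up to about 10 N, its crest is at 0.2175, beyond it the spring draws the carriage into the parked place
- parked (a point): Fixed point of the sealer where the centre of the grip post is when the carriage is parked; axes as the sealer's. In front of the parked carriage, at the sealer's front edge, stands the spring plunger's block (30 mm wide, as high as the carriage block)
- hood_bar (a point): Middle of the hood's round steel bar handle (12 mm diameter, 140 mm long along y, 47 mm off the hood's front panel, brackets at its ends); closed, it is 20 mm below the hood's top, 53 mm above the deck. Axes turn with the hood. At hood angle q it lies from hood_hinge, in the sealer's axes, at x = -0.205 cos q - 0.020 sin q, z = 0.205 sin q - 0.020 cos q (m)
- hood (a joint): Angle of the hood in rad: 0 closed, grows as the front edge with the bar rises; hinged at its rear top edge; stop at 1.45. A white frame with a clear window, 150 mm deep, 264 mm wide, 68 mm tall, 0.45 to 0.8 kg, free-swinging: it falls shut from any angle of the pointer
- hood_hinge (a point): Middle of the hood's hinge line, fixed on the sealer 148 mm above the bench; axes as the sealer: x to the rear, y to the left along the hinge, z up
- hood_index (a point): Tip of the dark steel index finger on the hood's right side, 150 mm from the hinge line; it turns with the hood along the inner edge of the quadrant. The hood is at the marked angle when this point meets pointer_tip
- pointer_tip (a point): Tip of the pointer, a dark clamp block (30 x 22 x 20 mm) with a black thumbscrew on the quadrant: an upright aluminium arc (152 to 185 mm from the hinge line, a line every 5 degrees from 0 to 70) on the sealer's right side, 150 mm right of the hood's middle. The tip is 150 mm from the hinge line; axes turn with its angle
- pointer (a joint): Angle at which the pointer is set, in rad, on the same scale as joint hood (0.55 to 0.95): the hood is right when both read the same
- vial: Bystander: small capped glass vial, 24 mm diameter, 48 mm tall, on the right front of the sealer's deck; origin under its base
- spray: Bystander: spray bottle, 82 mm diameter, 235 mm tall with its head, left of the sealer; origin under its base
- jar: Bystander: amber jar, 60 mm diameter, 75 mm tall, right of the sealer; origin under its base
- beaker: Bystander: steel beaker, 72 mm diameter, 85 mm tall, left of the sealer towards the rear; origin under its base
- roll: Bystander: flat white tape roll lying down, 90 mm diameter, 22 mm high, right of the sealer; origin under its middle
- clipbox: Bystander: open clear box of tube clips, 70 x 44 mm, 28 mm tall, on the sealer's deck left of the hood; origin under its middle
- forceps: Bystander: steel forceps lying flat, 125 mm long, 6 mm thick, right beside the sealer; origin under its middle

How it is judged:
By the outcome, as a careful person would: the job done as asked, in the order asked, and still so for the second after the job is handed in, while the arm keeps its last pose, push and grip.
It also fails if it takes over 48 s, if anything falls off the work surface, if the arm or the gripper's body presses on something with over 40 N, if the wrist force passes 120 N, or if a joint passes its speed limit or range.

## Working session

There is one attempt and no reset: what is moved stays moved. The work goes in short steps, Python scripts to look and compute and a shell command to move; the robot and the scene stay as the last step left them, time stands still between calls to the robot, and variables do not carry over. Pictures are saved under pics/ and viewed, and the job is handed in when it is done.

```bash
ls; mkdir -p pics
python3 - <<'E'
from plant import ctrl
import cv2,json
print(ctrl.read_state())
for n in ("side","top","wrist"):
    c=ctrl.camera(n); cv2.imwrite(f"pics/a_{n}.png",c["pixels"]); print(n,c["fx"],c["fy"],c["cx"],c["cy"],c["R"],c["t"])
E
```

```text
pics
{'clock': 0.0, 'joint_positions': array([ 1.59359642e+00,  3.85561338e-01,  6.58665303e-03, -4.76315315e-04,
       -1.19395288e+00, -2.58602990e-01]), 'dq': array([ 0.00104543,  0.00145766,  0.00142199, -0.00120135, -0.0014226 ,
       -0.0007913 ]), 'joint_efforts': array([ 1.28512344e-03, -3.90668321e+01,  1.87403244e+01,  4.21974778e+00,
        1.09745236e-02, -1.96849583e-04]), 'position': array([145.86412347, 607.13715022, 229.44471042]), 'eef_rot': array([ 3.13941908e+00, -1.17227625e-04, -2.35978520e-01]), 'wrist_force': array([-0.02319182, -0.04232597, -0.17506034]), 'wrist_torque': array([ 0.00199446, -0.02107293,  0.06567811]), 'gripper_width': 86.8591688176276}
side 444.1460543866888 444.1460543866888 275.0286209455292 210.48743290097386 [[ 0.80602263 -0.59179575  0.01026188]
 [-0.43325031 -0.60171971 -0.67098998]
 [ 0.40326379  0.53638715 -0.7413954 ]] [-495.60190368  344.73997506  789.51706104]
top 387.9552494810711 387.9552494810711 271.85873003910916 207.55158381393704 [[ 2.13593177e-04 -9.99748825e-01 -2.24107440e-02]
 [-9.85237544e-01  3.62616848e-03 -1.71154412e-01]
 [ 1.71192687e-01  2.21164638e-02 -9.84989302e-01]] [ 23.63257063 610.1267089  904.25178853]
wrist 325.19226210127806 325.19226210127806 276.10189289376825 211.15014116694323 [[-2.33193156e-01 -9.72429956e-01  9.65915386e-04]
 [-9.30249660e-01  2.23367283e-01  2.91105869e-01]
 [-2.83295821e-01  6.69853538e-02 -9.56690357e-01]] [625.06377185 -35.66750659 390.82218777]
```

View pics/a_side.png

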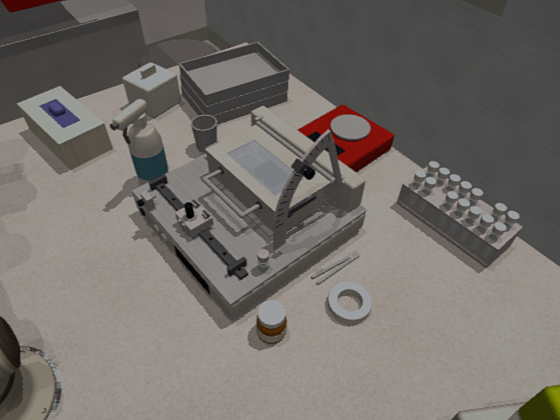

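View pics/a_top.png

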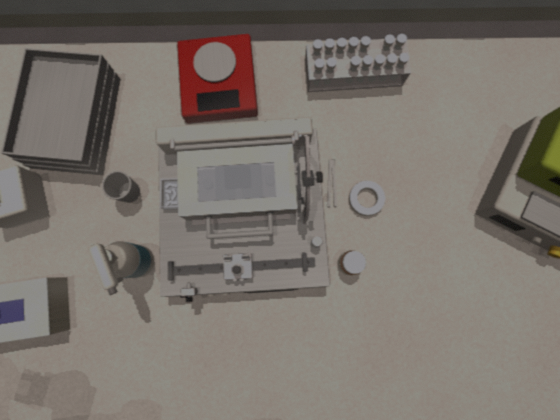

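View pics/a_wrist.png

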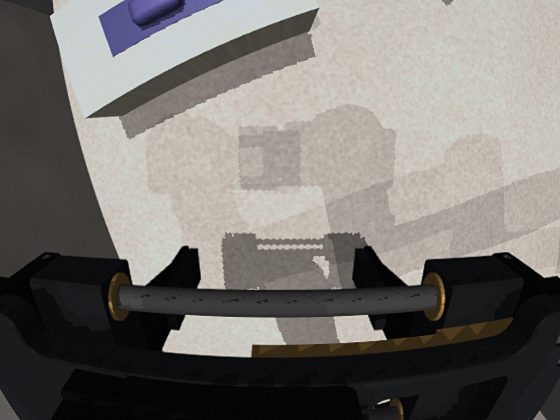

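The top view shows the sealer around pixels (160-325, 120-295), the grip near (237,269) and the bar near (240,233). The arm's TCP is at about (30,330), outside the sealer area. I'll zoom in for exact pixels.

Run:
```python
import cv2
a=cv2.imread("pics/a_top.png")[115:305,145:345]; a=cv2.resize(a,None,fx=4,fy=3.1*4/3.1*1,interpolation=cv2.INTER_CUBIC)
a=cv2.resize(cv2.imread("pics/a_top.png")[150:300,150:340],None,fx=4,fy=4,interpolation=cv2.INTER_CUBIC);cv2.imwrite("pics/b_top.png",cv2.convertScaleAbs(a,alpha=1.6))
a=cv2.resize(cv2.imread("pics/a_side.png")[130:285,130:330],None,fx=4,fy=3.85,interpolation=cv2.INTER_CUBIC);a=cv2.resize(cv2.imread("pics/a_side.png")[130:280,130:330],None,fx=4,fy=4,interpolation=cv2.INTER_CUBIC);cv2.imwrite("pics/b_side.png",cv2.convertScaleAbs(a,alpha=1.5))
```

```text
(no output)
```

View pics/b_top.png

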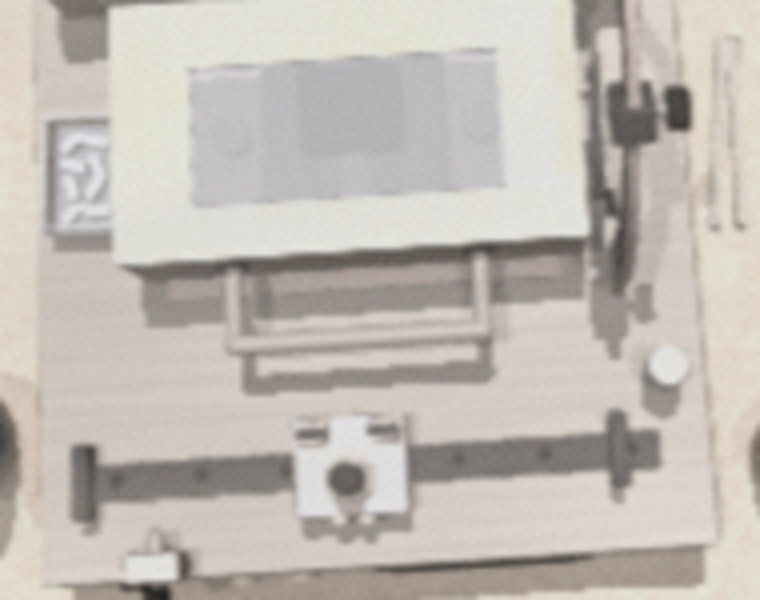

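View pics/b_side.png

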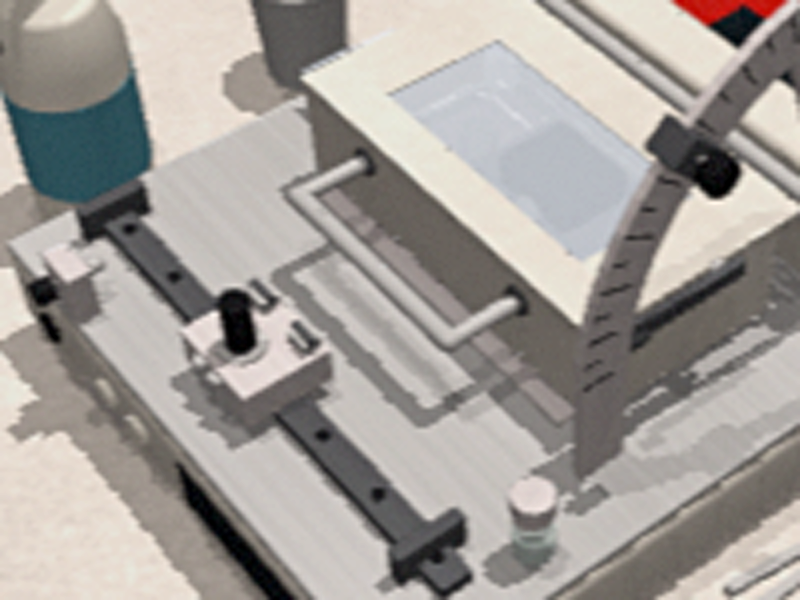

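```bash
cat > h.py <<'E'
import numpy as np
from scipy.optimize import least_squares
K={"side":(444.14605,275.02862,210.48743),"top":(387.95525,271.85873,207.55158)}
RT={"side":(np.array([[0.80602263,-0.59179575,0.01026188],[-0.43325031,-0.60171971,-0.67098998],[0.40326379,0.53638715,-0.7413954]]),np.array([-495.60190368,344.73997506,789.51706104])),
"top":(np.array([[2.13593177e-04,-9.99748825e-01,-2.24107440e-02],[-9.85237544e-01,3.62616848e-03,-1.71154412e-01],[1.71192687e-01,2.21164638e-02,-9.84989302e-01]]),np.array([23.63257063,610.1267089,904.25178853]))}
def proj(n,X):
    R,t=RT[n];f,cx,cy=K[n];c=R@np.asarray(X,float)+t
    return np.array([cx+f*c[0]/c[2],cy+f*c[1]/c[2]])
def tri(side,top,x0=(600,0,120)):
    r=least_squares(lambda X:np.r_[proj("side",X)-side,proj("top",X)-top],x0)
    return r.x,np.abs(r.fun).max()
def onz(n,p,z):
    return least_squares(lambda x:proj(n,[x[0],x[1],z])-p,[600,0]).x
T=lambda x,y:np.array([(x+.5)/4-.5+150,(y+.5)/4-.5+150])
S=lambda x,y:np.array([(x+.5)/4-.5+130,(y+.5)/4-.5+130])
def place(p,L): # p: hinge x,y,yaw
    c,s=np.cos(p[2]),np.sin(p[2]); return np.array([p[0]+c*L[0]-s*L[1],p[1]+s*L[0]+c*L[1],148+L[2]])
E
python3 - <<'E'
from h import *
obs=[((-158,132,0),S(303,75),T(113,262)),((-158,-132,0),S(583,323),T(588,235)),((-205,70,-20),S(296,190),T(235,346)),((-205,-70,-20),S(448,341),T(488,331))]
for L,s,t in obs: print(L,*tri(s,t))
for L,s,t in [("posttop",S(236,294),T(347,474)),("ptr block",S(683,150),T(632,113)),("knob",S(716,172),T(678,108)),("vialtop",S(533,490),T(667,364)),("plunger top",S(72,263),T(152,565)),("Lend",S(110,200),T(85,470)),("Rend",S(428,540),T(618,430))]: print(L,*tri(s,t))
def f(p):
    o=[]
    for L,s,t in obs: X=place(p,L); o+=[proj("side",X)-s,proj("top",X)-t]
    return np.concatenate(o)
r=least_squares(f,[700,0,0]);print(r.x,r.fun.round(1))
p=r.x
for d in range(0,71,5): print(d,[ (4*(proj("side",place(p,(-a*np.cos(np.radians(d)),-150,a*np.sin(np.radians(d)))))-130)).round() for a in (152,185)])
print("spraybase",onz("top",[125,260],130), "vial", onz("top",T(667,364),75+48))
E
```

```text
(-158, 132, 0) [577.93658192 228.19790402 150.9373687 ] 0.5401848283468382
(-158, -132, 0) [588.84241624 -33.73379223 164.14617073] 0.012919247358354369
(-205, 70, -20) [532.84000962 161.95852049 135.11172943] 0.558585284542886
(-205, -70, -20) [541.24358047  20.81913343 131.74955959] 0.4982504745562437
posttop [461.74404873  96.44049241 151.54150934] 0.4472561952267142
ptr block [630.55671607 -51.30182568 270.96668292] 0.40869702279309195
knob [632.31075901 -73.10932822 272.81851586] 0.34432331637680136
vialtop [523.76787015 -79.53706284 125.60141012] 0.772794572690259
plunger top [413.13128333 209.9928658  108.43783977] 1.0142560426530451
Lend [461.58830245 255.79018313  94.86110099] 1.192264914879786
Rend [483.65429354 -51.56418036  86.36209583] 1.521574092436481
[7.43369945e+02 1.07838263e+02 5.98214450e-02] [-0.9  0.7 -0.3 -0.2  1.7  4.2 -0.5 -0.9 -0.3  1.2 -0.7 -1.  -1.  -0.5
 -1.9 -1.1]
0 [array([620., 354.]), array([570., 385.])]
5 [array([622., 335.]), array([571., 363.])]
10 [array([625., 316.]), array([575., 340.])]
15 [array([630., 295.]), array([580., 314.])]
20 [array([637., 274.]), array([589., 287.])]
25 [array([646., 251.]), array([599., 259.])]
30 [array([657., 228.]), array([612., 231.])]
35 [array([669., 205.]), array([627., 201.])]
40 [array([683., 181.]), array([644., 171.])]
45 [array([698., 158.]), array([663., 142.])]
50 [array([715., 135.]), array([684., 113.])]
55 [array([733., 112.]), array([706.,  84.])]
60 [array([751.,  91.]), array([730.,  57.])]
65 [array([771.,  70.]), array([754.,  31.])]
70 [array([791.,  51.]), array([779.,   8.])]
spraybase [479.14615313 348.70746181] vial [522.26553348 -78.9483684 ]
```

```bash
python3 - <<'E'
from h import *
obs=[((-158,132,0),S(303,75),T(113,262)),((-158,-132,0),None,T(588,235)),((-205,70,-20),S(296,190),T(235,346)),((-205,-70,-20),S(448,341),T(488,331))]
def f(p):
    o=[]
    for L,s,t in obs:
        X=place(p,L); o+=[proj("top",X)-t]
        if s is not None: o+=[proj("side",X)-s]
    return np.concatenate(o)
r=least_squares(f,[700,0,0]);print(r.x,r.fun.round(1)); p=r.x
inv=lambda X:(np.array([[np.cos(p[2]),np.sin(p[2]),0],[-np.sin(p[2]),np.cos(p[2]),0],[0,0,1]])@(np.array(X)-[p[0],p[1],148])).round(1)
for n,X in dict(post=[461.7,96.4,151.5],ptr=[630.6,-51.3,271],plunger=[413,210,108.4],L=[461.6,255.8,95],Rr=[483.6,-51.6,86]).items(): print(n,inv(X))
for z in (151,133,115): print(z,4*(proj("side",[461.7,96.4,z])-130),4*(proj("top",[461.7,96.4,z])-150))
print(4*(proj("side",place(p,(-158,-132,0)))-130))
E
python3 -m crank '[[0,0,0,0,0,10.4,-1],[0,0,0,0,0,10.4,-0.5],[0,0,0,0,0,10.4,0],[0,0,0,0,0,10.4,0.5],[0,0,0,0,0,10.4,1],[0,0,0,0,0,10.4,1],[0,0,0,0,0,10.4,1]]'
```

```text
[7.42992176e+02 1.05155661e+02 5.35393662e-02] [ 0.4 -0.4 -0.4  1.   0.3 -0.3 -0.1 -1.  -0.   1.6 -1.3 -0.7 -1.   0.1]
post [-281.4    6.3    3.5]
ptr [-120.6 -150.2  123. ]
plunger [-323.9  122.4  -39.6]
L [-272.9  165.5  -53. ]
Rr [-267.4 -142.6  -62. ]
151 [232.81516377 293.58339829] [346.42355425 470.85137241]
133 [237.45185861 317.09295078] [350.0822924  471.45321671]
115 [241.95720036 339.93650034] [353.59227462 472.03059141]
[588.18595511 341.60210306]
clock: 1.02
position: [145.9, 607.5, 230.1]
eef_rot: [3.141, -0.001, -1.512]
wrist_force: [0.2, -0.5, 0.2]
gripper_width: 35.1
```

```bash
python3 -m crank '[[0.025,-0.012,0,0,0,0,1],[0.047,-0.0237,0,0,0,0,1],[0.047,-0.0237,0,0,0,0,1],[0.047,-0.0237,0,0,0,0,1],[0.047,-0.0237,0,0,0,0,1],[0.047,-0.0237,0,0,0,0,1],[0.047,-0.0237,0,0,0,0,1],[0.047,-0.0237,0,0,0,0,1],[0.047,-0.0237,0,0,0,0,1],[0.047,-0.0237,0,0,0,0,1],[0.047,-0.0237,0,0,0,0,1],[0.047,-0.0237,0,0,0,0,1],[0.023,-0.012,0,0,0,0,1],[0,0,0,0,0,0,1]]'
python3 - <<'E'
from plant import ctrl
import cv2
for n in ("side","wrist"):
    c=ctrl.camera(n); cv2.imwrite(f"pics/c_{n}.png",c["pixels"])
a=cv2.imread("pics/c_side.png")[130:280,130:330];cv2.imwrite("pics/c_side.png",cv2.convertScaleAbs(cv2.resize(a,None,fx=4,fy=4,interpolation=cv2.INTER_CUBIC),alpha=1.5))
E
```

```text
clock: 2.78
position: [466.7, 60.8, 230.1]
eef_rot: [3.141, -0.0, -1.51]
wrist_force: [-0.4, 0.5, -0.2]
gripper_width: 0.3
```

View pics/c_side.png

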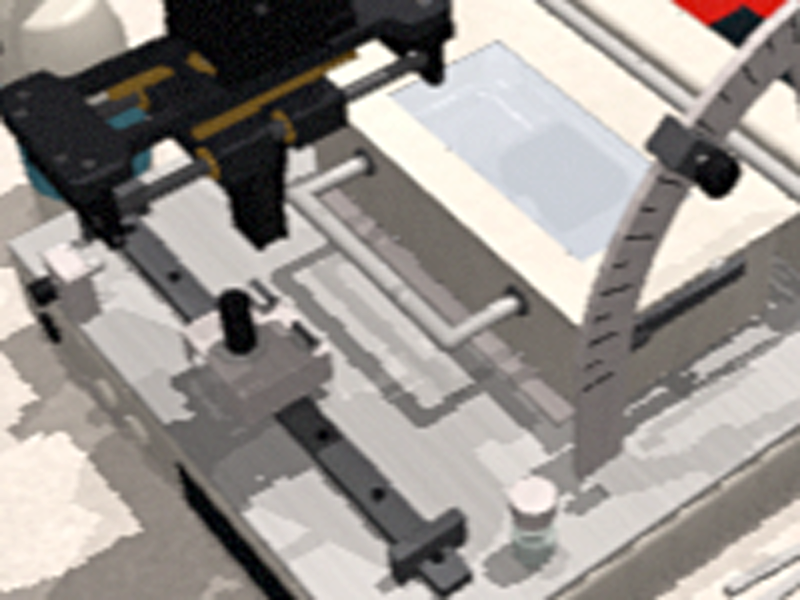

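View pics/c_wrist.png

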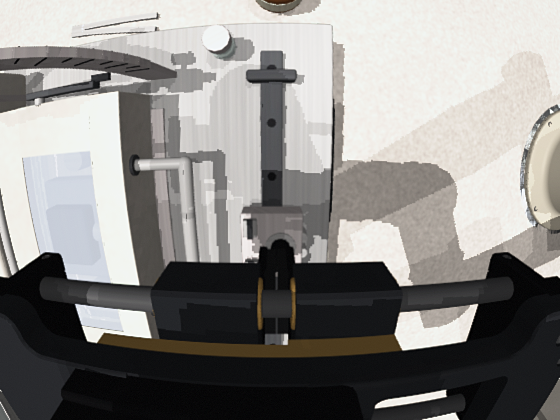

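```bash
cat >> h.py <<'E'
def wproj(c,X):
    v=c["R"]@np.asarray(X,float)+c["t"]; th=np.arctan2(np.hypot(v[0],v[1]),v[2]); u=v[:2]/np.hypot(v[0],v[1])
    return np.array([c["cx"],c["cy"]])+c["fx"]*th*u
E
python3 - <<'E'
from h import *
from plant import ctrl
c=ctrl.camera("wrist"); s=ctrl.read_state()
P=s["position"]; print(P, "cam",-c["R"].T@c["t"])
tip=P+[0,0,-8]; print("tip side",4*(proj("side",tip)-130),"wrist",wproj(c,tip))
for X in ([461.7,96.4,151],[461.7,96.4,115]): print(wproj(c,X))
p=[743,105.2,.0535]
for L in [(-205,-70,-20),(-158,-132,0),(-205,0,-20)]: print(L,wproj(c,place(p,L)))
E
```

```text
[466.03914441  62.56283952 230.40682289] cam [470.56193789 -17.11674068 384.36599254]
tip side [255.28112646 229.45938128] wrist [275.05108981 263.48259085]
[278.09678945 262.20219013]
[277.87671123 244.64109243]
(-205, -70, -20) [185.31421474 162.22983444]
(-158, -132, 0) [119.83591315  89.31932736]
(-205, 0, -20) [190.51736487 242.18437198]
```

```bash
python3 -m crank '[[0,0.006,0.03,0,0,0,1],[0,0,0.04,0,0,0,1],[0,0,0.029,0,0,0,1],[0,0,0,0,0,0,1],[-0.006,0,0,0,0,0,1],[-0.006,0,0,0,0,0,1]]'
python3 -m crank '[[-0.006,0,0,0,0,0,1],[-0.01,0,0,0,0,0,1],[-0.012,0,0,0,0,0,1],[-0.012,0,0,0,0,0,1],[-0.012,0,0,0,0,0,1],[-0.01,0,0,0,0,0,1],[0,0,0,0,0,0,1]]'
python3 - <<'E'
from plant import ctrl
import cv2
for n in ("side","wrist"):
    c=ctrl.camera(n); cv2.imwrite(f"pics/d_{n}.png",c["pixels"])
a=cv2.imread("pics/d_side.png")[130:280,130:330];cv2.imwrite("pics/d_side.png",cv2.convertScaleAbs(cv2.resize(a,None,fx=4,fy=4,interpolation=cv2.INTER_CUBIC),alpha=1.5))
E
```

```text
clock: 3.68
position: [460.6, 74.9, 133.0]
eef_rot: [-3.139, 0.001, -1.506]
wrist_force: [-0.7, -0.4, -0.2]
gripper_width: 0.4
clock: 4.55
position: [455.1, 136.4, 131.1]
eef_rot: [3.14, 0.0, -1.506]
wrist_force: [0.4, 0.1, -0.2]
gripper_width: 0.5
```

View pics/d_side.png

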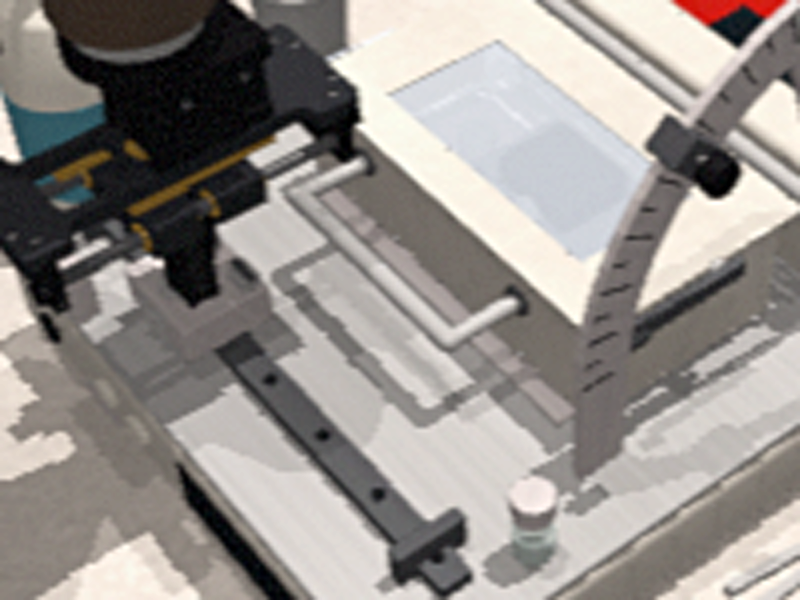

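View pics/d_wrist.png

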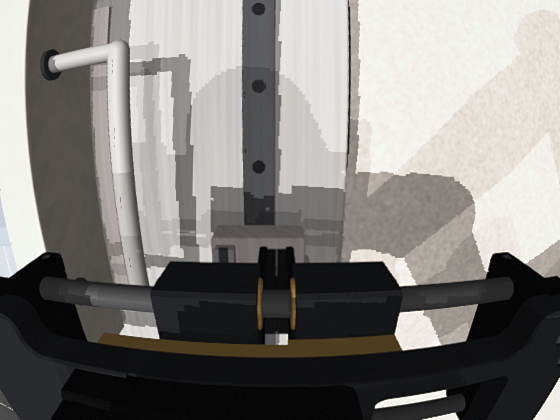

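```bash
python3 -m crank '[[-0.01,0,0,0,0,0,1],[-0.012,0,0,0,0,0,1],[-0.01,0,0,0,0,0,1],[-0.005,0,0,0,0,0,1],[0,0,0,0,0,0,1]]'
for i in 1; do python3 -m crank '[[-0.002,0,0,0,0,0,1],[-0.002,0,0,0,0,0,1]]'; done
python3 -m crank '[[-0.002,0,0,0,0,0,1],[-0.001,0,0,0,0,0,1]]'
python3 -m crank '[[-0.002,0,0,0,0,0,1],[-0.001,0,0,0,0,0,1]]'
```

```text
clock: 5.28
position: [453.8, 173.6, 131.7]
eef_rot: [-3.14, 0.001, -1.506]
wrist_force: [0.9, 0.3, -0.3]
gripper_width: 0.5
clock: 5.52
position: [453.3, 176.5, 131.8]
eef_rot: [-3.141, 0.0, -1.507]
wrist_force: [0.7, -1.2, -0.3]
gripper_width: 0.7
clock: 5.78
position: [453.1, 178.7, 131.8]
eef_rot: [3.142, -0.002, -1.506]
wrist_force: [2.7, -6.2, 1.3]
gripper_width: 0.3
clock: 6.02
position: [452.9, 179.6, 131.8]
eef_rot: [3.14, -0.006, -1.506]
wrist_force: [6.9, -13.2, 2.3]
gripper_width: 0.2
```

```bash
python3 -m crank '[[-0.002,0,0,0,0,0,1],[0,0,0,0,0,0,1]]'
python3 -m crank '[[-0.002,0,0,0,0,0,1],[-0.001,0,0,0,0,0,1]]'
```

```text
clock: 6.28
position: [452.8, 180.0, 131.8]
eef_rot: [3.14, -0.008, -1.507]
wrist_force: [8.1, -17.7, 2.6]
gripper_width: 0.3
clock: 6.52
position: [452.8, 186.4, 131.7]
eef_rot: [-3.141, -0.001, -1.508]
wrist_force: [1.1, -0.7, 1.4]
gripper_width: 0.7
```

```bash
python3 -m crank '[[-0.002,0,0,0,0,0,1],[0,0,0,0,0,0,1]]'
python3 - <<'E'
from plant import ctrl
import cv2
for n in ("side","wrist"):
    c=ctrl.camera(n); cv2.imwrite(f"pics/e_{n}.png",c["pixels"])
a=cv2.imread("pics/e_side.png")[150:250,130:263];cv2.imwrite("pics/e_side.png",cv2.convertScaleAbs(cv2.resize(a,None,fx=6,fy=6,interpolation=cv2.INTER_CUBIC),alpha=1.8))
E
```

```text
clock: 6.78
position: [452.0, 190.3, 131.5]
eef_rot: [3.142, 0.001, -1.506]
wrist_force: [-0.4, -0.0, 0.8]
gripper_width: 0.6
```

View pics/e_side.png

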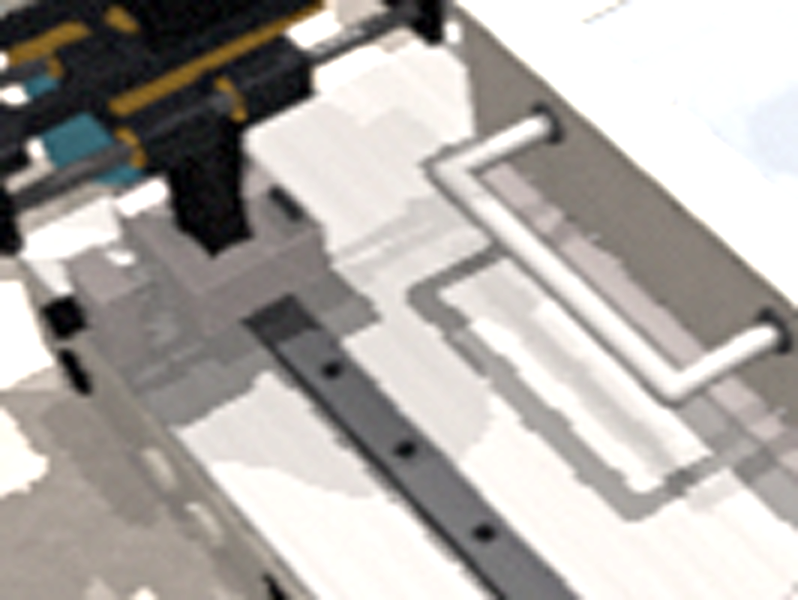

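View pics/e_wrist.png

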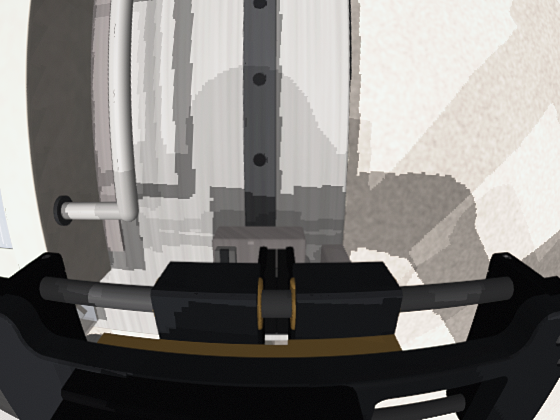

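```bash
python3 -m crank '[[0.012,0,0,0,0,0,1],[0,0,-0.02,0,0,0,1],[0,0,-0.04,0,0,0,1],[0.01,-0.006,-0.03,0,0,0,0.4],[0.025,-0.025,0,0,0,0,0.1],[0.035,-0.03,0,0,0,0,0.1],[0.019,-0.018,0,0,0,0,0.1],[0,0,0,0,0,0,0.1],[0,0,0,0,0,0,0.1]]'
python3 - <<'E'
from plant import ctrl
from h import *
import cv2
for n in ("side","top","wrist"):
    c=ctrl.camera(n); cv2.imwrite(f"pics/f_{n}.png",c["pixels"])
a=cv2.imread("pics/f_side.png")[130:280,130:330];cv2.imwrite("pics/f_side.png",cv2.convertScaleAbs(cv2.resize(a,None,fx=4,fy=4,interpolation=cv2.INTER_CUBIC),alpha=1.5))
a=cv2.imread("pics/f_top.png")[150:300,150:340];cv2.imwrite("pics/f_top.png",cv2.convertScaleAbs(cv2.resize(a,None,fx=4,fy=4,interpolation=cv2.INTER_CUBIC),alpha=1.5))
p=[743,105.2,.0535]; print(ctrl.read_state()["position"],ctrl.read_state()["gripper_width"])
for L in [(-205,-70,-20),(-205,70,-20),(-205,0,-20)]: print(L,wproj(c,place(p,L)),place(p,L))
E
```

```text
clock: 8.0
position: [536.9, 93.7, 221.3]
eef_rot: [3.141, 0.0, -1.507]
wrist_force: [0.4, 0.1, -0.4]
gripper_width: 39.0
[536.95441792  94.34468195 221.72402088] 39.08176793227105
(-205, -70, -20) [274.64746826 126.87020678] [542.03652439  24.33788606 128.        ]
(-205, 70, -20) [272.88617395 291.02342558] [534.55009692 164.13757635 128.        ]
(-205, 0, -20) [273.64641941 215.40741871] [538.29331065  94.23773121 128.        ]
```

View pics/f_side.png

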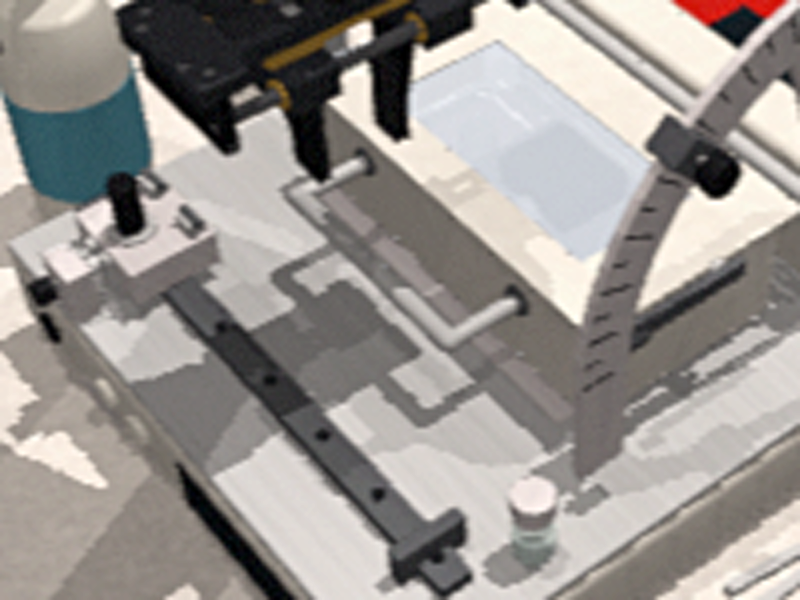

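View pics/f_top.png

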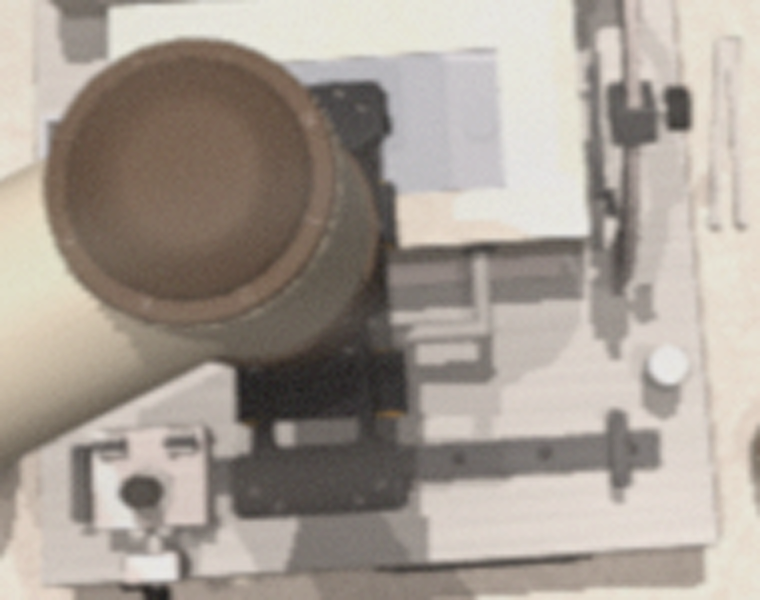

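View pics/f_wrist.png

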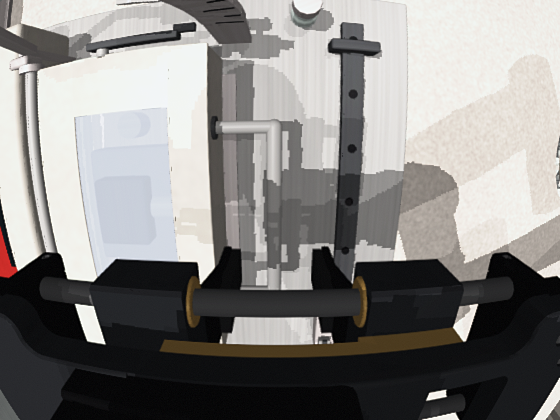

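```bash
python3 - <<'E'
from h import *
a,e=tri(S(236,294),T(347,474)); b,e2=tri(S(123,178),T(142,490)); print(a,b,np.linalg.norm((b-a)[:2]),e,e2)
E
python3 -m crank '[[0,-0.001,0.02,0,0,0,0.1],[0,0,0.03,0,0,0,0.1],[0,0,0.03,0,0,0,0.1],[0,0,0.02,0,0,0,0.1],[0,0,0.004,0,0,0,0.1],[0,0,0,0,0,0,0.1]]'
```

```text
[461.74404873  96.44049241 151.54150934] [453.12818203 206.60494447 153.95943764] 110.50085816987101 0.4472561952267142 0.42942838417781104
clock: 8.9
position: [538.8, 94.4, 118.1]
eef_rot: [-3.141, 0.0, -1.505]
wrist_force: [0.3, 0.6, 0.6]
gripper_width: 39.1
```

```bash
python3 -m crank '[[0,0,0,0,0,0,1],[0,0,0,0,0,0,1],[0,0,0,0,0,0,1],[0,0,0,0,0,0,1],[0,0,0,0,0,0,1],[0,0,0,0,0,0,1]]' 25
python3 - <<'E'
import numpy as np
from h import *
# bar displacement in sealer frame between angles
for q in np.arange(0,0.86,0.1): print(round(q,2),(-205*np.cos(q)-20*np.sin(q)+205).round(1),(205*np.sin(q)-20*np.cos(q)+20).round(1))
E
```

```text
clock: 9.65
position: [538.8, 93.9, 117.8]
eef_rot: [-3.141, 0.0, -1.506]
wrist_force: [0.4, -0.6, 1.7]
gripper_width: 11.4
0.0 0.0 0.0
0.1 -1.0 20.6
0.2 0.1 41.1
0.3 3.2 61.5
0.4 8.4 81.4
0.5 15.5 100.7
0.6 24.5 119.2
0.7 35.3 136.8
0.8 47.8 153.1
```

```bash
python3 -m crank '[[0,0.0005,-0.01,0,0,0,1],[0,0.0005,-0.0106,0,0,0,1],[0,0,0,0,0,0,1]]'
```

```text
clock: 10.02
position: [537.8, 93.9, 138.9]
eef_rot: [-3.14, 0.0, -1.506]
wrist_force: [3.7, -0.5, -4.0]
gripper_width: 11.4
```

```bash
python3 -m crank '[[0,-0.0011,-0.0205,0,0,0,1],[0,-0.0031,-0.0204,0,0,0,1],[0,-0.0052,-0.0199,0,0,0,1],[0,-0.0071,-0.0193,0,0,0,1],[0,-0.009,-0.0185,0,0,0,1],[0,-0.0108,-0.0176,0,0,0,1],[0,0,0,0,0,0,1],[0,0,0,0,0,0,1]]'
python3 - <<'E'
from plant import ctrl
from h import *
import cv2
for n in ("side","top","wrist"):
    c=ctrl.camera(n); cv2.imwrite(f"pics/g_{n}.png",c["pixels"])
a=cv2.imread("pics/g_side.png")[110:260,170:370];cv2.imwrite("pics/g_side.png",cv2.convertScaleAbs(cv2.resize(a,None,fx=4,fy=4,interpolation=cv2.INTER_CUBIC),alpha=1.6))
a=cv2.imread("pics/g_top.png")[150:300,150:340];cv2.imwrite("pics/g_top.png",cv2.convertScaleAbs(cv2.resize(a,None,fx=4,fy=4,interpolation=cv2.INTER_CUBIC),alpha=1.5))
s=ctrl.read_state();p=[743,105.2,.0535]; print(s["position"],s["wrist_force"])
E
```

```text
clock: 11.02
position: [570.6, 95.9, 253.1]
eef_rot: [3.134, -0.0, -1.507]
wrist_force: [-6.5, 0.9, -1.8]
gripper_width: 11.3
[570.48577124  95.84767834 253.01398232] [-4.30453151  1.52198573 -0.39159172]
```

View pics/g_side.png

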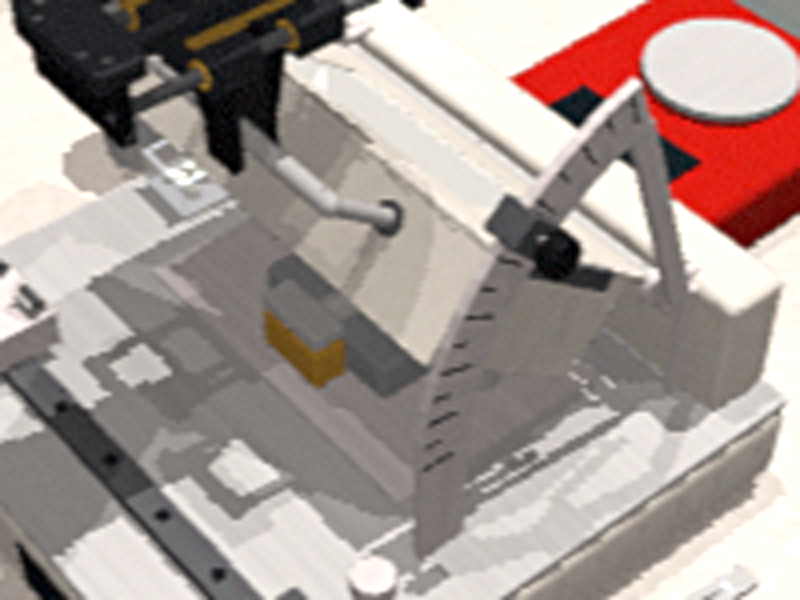

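View pics/g_wrist.png

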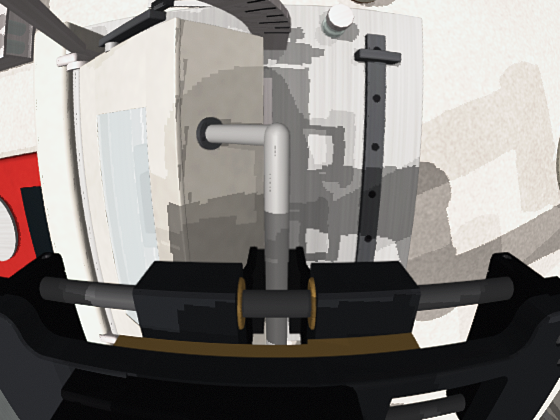

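View pics/g_top.png

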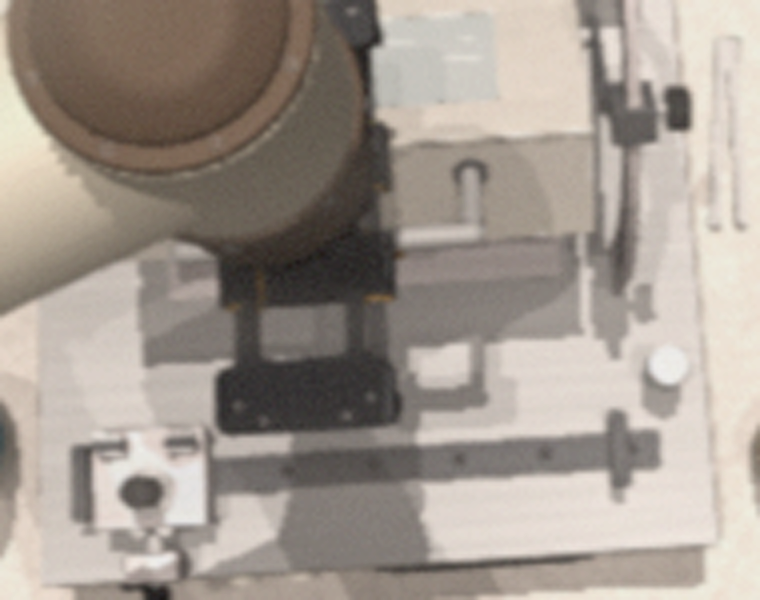

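Run:
```python
from plant import ctrl
from h import *
import cv2
acc=np.mean([ctrl.camera("side")["pixels"].astype(float) for _ in range(4)],0)
cv2.imwrite("pics/avg.png",acc.astype(np.uint8))
a=cv2.resize(acc[125:230,270:345].astype(np.uint8),None,fx=8,fy=8,interpolation=cv2.INTER_CUBIC)
a=cv2.convertScaleAbs(a,alpha=1.6); cv2.imwrite("pics/h_full.png",a)
cv2.imwrite("pics/h1.png",a[:600]); print(a.shape)
b=a.copy();p=[743,105.2,.0535]
for d in range(0,71,5):
    q=np.radians(d)
    u,v=[tuple((8*(proj("side",place(p,(-r*np.cos(q),-150,r*np.sin(q))))-[270,125])+3.5).astype(int)) for r in (152,185)]
    cv2.line(b,u,v,(0,0,255),1); cv2.putText(b,str(d),u,0,.4,(255,0,0),1)
cv2.imwrite("pics/h2.png",cv2.resize(b,None,fx=.71,fy=.71)[:600])
print(ctrl.read_state()["position"])
```

```text
(840, 600, 3)
[570.47679799  95.85705362 252.98386117]
```

View pics/h1.png

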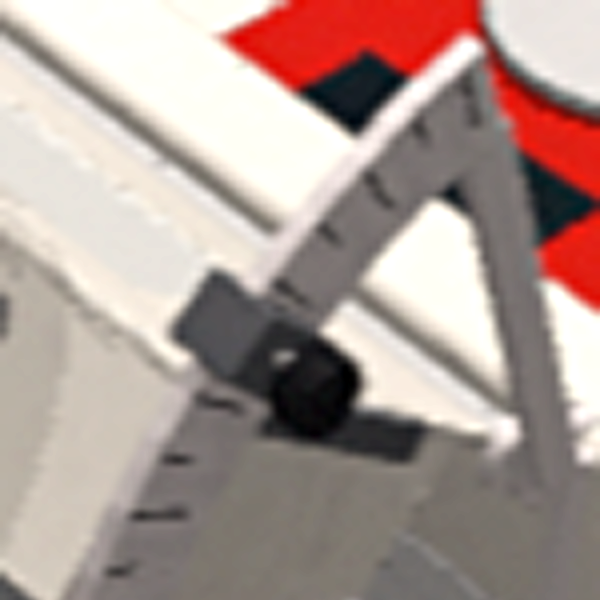

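View pics/h2.png

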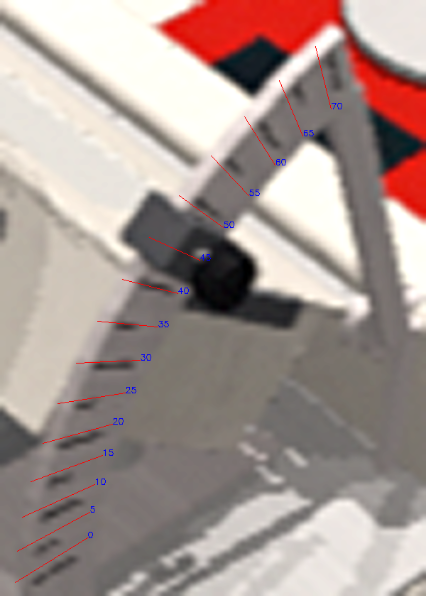

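Run:
```python
from plant import ctrl
from h import *
import cv2
c=ctrl.camera("wrist");p=[743,105.2,.0535]
a=cv2.resize(c["pixels"][:150,:200],None,fx=4,fy=4,interpolation=cv2.INTER_CUBIC);cv2.imwrite("pics/i_w.png",cv2.convertScaleAbs(a,alpha=1.3))
for d in (0,20,40,45,50,60): print(d,wproj(c,place(p,(-152*np.cos(np.radians(d)),-150,152*np.sin(np.radians(d))))))
c=ctrl.camera("top");a=cv2.resize(c["pixels"][130:205,270:345],None,fx=8,fy=8,interpolation=cv2.INTER_CUBIC);a=cv2.convertScaleAbs(a,alpha=1.8);cv2.imwrite("pics/i_t.png",a)
for d in range(0,71,10): print(d,[(8*(proj("top",place(p,(-r*np.cos(np.radians(d)),-150,r*np.sin(np.radians(d)))))-[270,130])+3.5).astype(int) for r in (150,185)])
for n in ("top","side"): R,t=RT[n]; print(n,-R.T@t)
```

```text
0 [250.05269042  28.39113676]
20 [229.94275603   8.73314492]
40 [168.44789135 -12.8347139 ]
45 [145.78582414 -16.80516262]
50 [120.83029148 -19.44923639]
60 [ 67.3555965  -19.48326252]
0 [array([281, 595]), array([290, 720])]
10 [array([287, 570]), array([297, 693])]
20 [array([291, 526]), array([303, 642])]
30 [array([294, 465]), array([307, 569])]
40 [array([296, 387]), array([309, 472])]
50 [array([295, 295]), array([309, 356])]
60 [array([293, 191]), array([307, 224])]
70 [array([289,  81]), array([302,  82])]
top [446.31339905   1.41536053 995.63383961]
side [ 230.4414086  -509.34506872  821.74719351]
```

View pics/i_w.png

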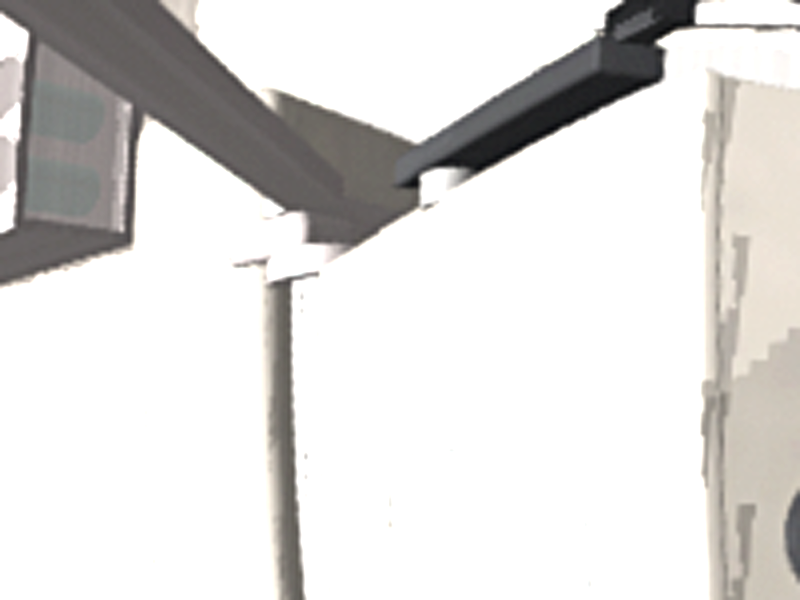

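View pics/i_t.png

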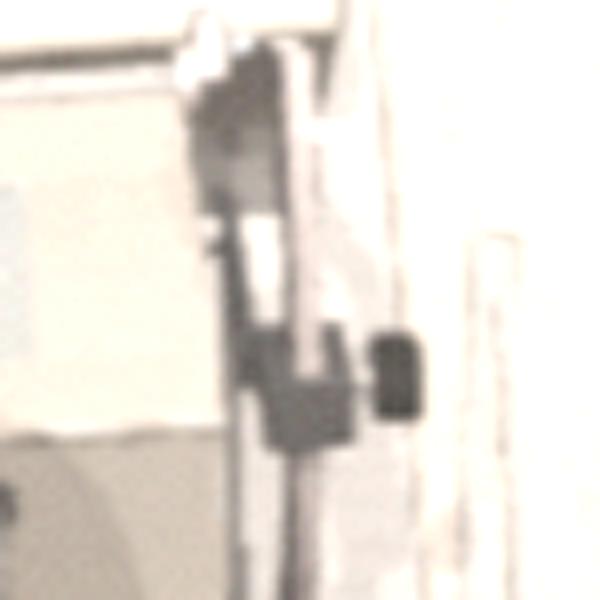

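```bash
cat > fit.py <<'E'
from h import *
p=[743,105.2,.0535]
im=lambda x,y:np.array([(x+.5)/8-.5+270,(y+.5)/8-.5+125])
L={40:(218.5,401.5),30:(158.5,515.5),50:(292.5,295.5),60:(378,188.5),70:(470.5,102)}
Sh={35:(177.5,458.5),25:(118.5,570),55:(332.5,232),65:(418.5,126.5)}
P=lambda d,r,y,p:place(p,(-r*np.cos(np.radians(d)),y,r*np.sin(np.radians(d))))
def f(v):
    du,dv,rl,rs,y,dpsi=v;o=[]
    pp=[p[0],p[1],p[2]+dpsi]
    for D,r in((L,rl),(Sh,rs)):
        for d,m in D.items(): o.append(proj("side",P(d,r,y,pp))+[du,dv]-im(*m))
    o.append([(y+153)/4,dpsi/.01]); return np.concatenate(o)
r=least_squares(f,[0,0,175,178,-153,0]);v=r.x;print(v,r.fun.round(2))
pp=[p[0],p[1],p[2]+v[5]]; off=v[:2]
# block corners in h1: outer face UL, LL, LR(right face), UR
C=[(1,1,(213,268)),(-1,1,(172,330)),(-1,-1,(247,388)),(1,-1,(290,318))]
def g(w):
    q,ro,yc=w;o=[]
    for t,s,m in C:
        tt=10*t;yy=yc+11*s
        X=place(pp,(-ro*np.cos(q)+tt*np.sin(q),yy,ro*np.sin(q)+tt*np.cos(q)))
        o.append(proj("side",X)+off-im(*m))
    return np.concatenate(o)
for ro in (183,186,190,194):
    k=least_squares(lambda w:g([w[0],ro,w[1]]),[.78,-150]);print(ro,k.x,k.cost,k.fun.round(1))
k=least_squares(g,[.78,187,-150]);print(k.x,k.cost)
E
python3 fit.py
python3 - <<'E'
import cv2
a=cv2.imread("pics/h_full.png")[220:480,130:430]; cv2.imwrite("pics/h3.png",cv2.convertScaleAbs(cv2.resize(a,None,fx=2.3,fy=2.3,interpolation=cv2.INTER_CUBIC),alpha=1.5))
E
```

```text
[ 1.28690602e+00 -4.46621597e-01  1.74043983e+02  1.78941851e+02
 -1.52936267e+02  1.79755642e-03] [ 0.06  0.21 -0.05 -0.28  0.18 -0.19  0.22  0.27  0.25 -0.47 -0.45 -0.15
  0.11 -0.06 -0.59  0.1   0.26  0.57  0.02  0.18]
183 [   0.79426925 -149.73175376] 2.144198277527938 [ 1.3 -0.4  0.2  0.8 -1.2 -0.  -0.3 -0.4]
186 [   0.79623128 -151.65100656] 2.1498787923704112 [ 1.3 -0.5  0.2  0.8 -1.2  0.  -0.2 -0.4]
190 [   0.79875039 -154.20931145] 2.164606268502927 [ 1.3 -0.5  0.1  0.8 -1.2  0.1 -0.2 -0.4]
194 [   0.80116503 -156.76686139] 2.187752565423577 [ 1.3 -0.6  0.1  0.9 -1.2  0.1 -0.1 -0.4]
[   0.79271129  180.68629697 -148.25123763] 2.1428822940817307
```

View pics/h3.png

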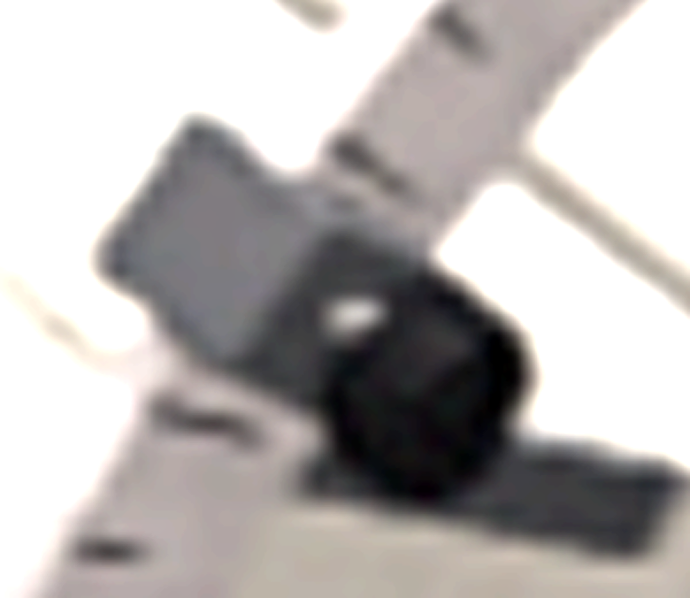

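```bash
cat >> fit.py <<'E'
print("----")
C=[(1,1,(215.7,270)),(-1,1,(174.8,328.7)),(-1,-1,(234.3,380.9)),(1,-1,(269,322))]
def g2(w,yc):
    q,ro,ht,hy=w;o=[]
    for t,s,m in C:
        X=place(pp,(-ro*np.cos(q)+ht*t*np.sin(q),yc+hy*s,ro*np.sin(q)+ht*t*np.cos(q)))
        o.append(proj("side",X)+off-im(*m))
    return np.concatenate(o)
for yc in (-148,-150,-152): 
    k=least_squares(lambda w:g2(w,yc),[.78,187,10,11]);print(yc,k.x,k.cost,k.fun.round(1))
h1=lambda X:8*(proj("side",X)+off-[270,125])+3.5
for q in (.66,.69,.72,.76,.79): print(q,[h1(P(np.degrees(q),150,y,pp)).round() for y in (-140,-150)])
E
python3 fit.py | sed -n '/----/,$p'
```

```text
----
-148 [  0.78939183 182.8873172    7.93915985  10.32065009] 0.37850987397755487 [-0.3  0.4 -0.1  0.2 -0.1 -0.3  0.5 -0.2]
-150 [  0.79153323 185.996949     7.9010721   10.27344943] 0.38114862537814886 [-0.3  0.4 -0.1  0.2 -0.1 -0.3  0.5 -0.2]
-152 [  0.79360423 189.10740519   7.8630735   10.22624833] 0.38379671704424106 [-0.3  0.4 -0.1  0.2 -0.1 -0.3  0.5 -0.2]
0.66 [array([226., 408.]), array([254., 431.])]
0.69 [array([236., 392.]), array([264., 415.])]
0.72 [array([246., 376.]), array([274., 399.])]
0.76 [array([260., 355.]), array([288., 378.])]
0.79 [array([270., 340.]), array([299., 362.])]
```

```bash
python3 -m crank '[[0,-0.006,-0.0085,0,0,0,1],[0,-0.006,-0.008,0,0,0,1],[0,0,0,0,0,0,1],[0,0,0,0,0,0,1]]'
python3 - <<'E'
from plant import ctrl
from h import *
import cv2
print(ctrl.read_state()["wrist_force"])
acc=np.mean([ctrl.camera("side")["pixels"].astype(float) for _ in range(4)],0).astype(np.uint8)
cv2.imwrite("pics/avg2.png",acc)
a=cv2.resize(acc[125:200,245:345],None,fx=8,fy=8,interpolation=cv2.INTER_CUBIC)
cv2.imwrite("pics/j.png",cv2.convertScaleAbs(a,alpha=2))
c=ctrl.camera("top");cv2.imwrite("pics/top2.png",c["pixels"]);a=cv2.resize(c["pixels"][130:205,270:345],None,fx=8,fy=8,interpolation=cv2.INTER_CUBIC);cv2.imwrite("pics/j_t.png",cv2.convertScaleAbs(a,alpha=1.8))
c=ctrl.camera("wrist");a=cv2.resize(c["pixels"][:150,:200],None,fx=4,fy=4,interpolation=cv2.INTER_CUBIC);cv2.imwrite("pics/j_w.png",cv2.convertScaleAbs(a,alpha=1.3))
E
```

```text
clock: 11.98
position: [582.1, 96.6, 269.8]
eef_rot: [3.133, -0.001, -1.507]
wrist_force: [-7.0, 1.3, 0.6]
gripper_width: 11.3
[-6.97915512  1.29435218  0.63600922]
```

View pics/j.png

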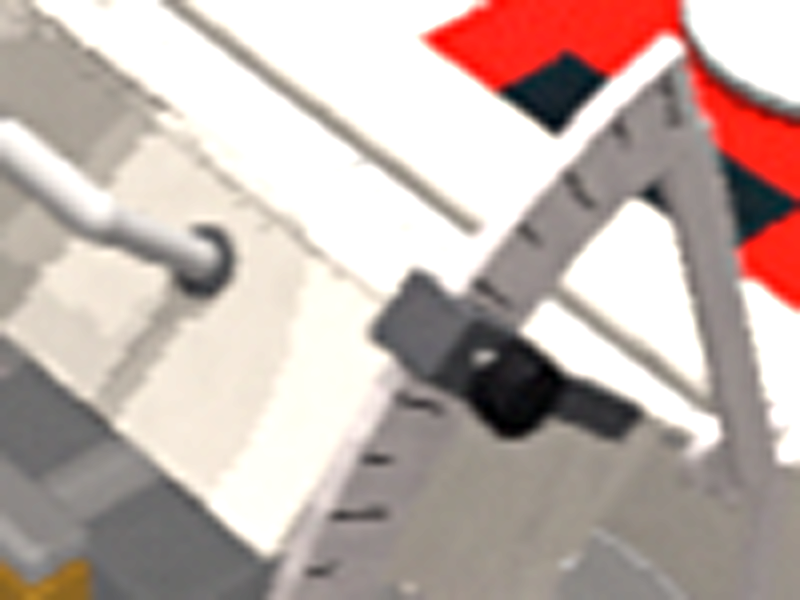

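View pics/j_t.png

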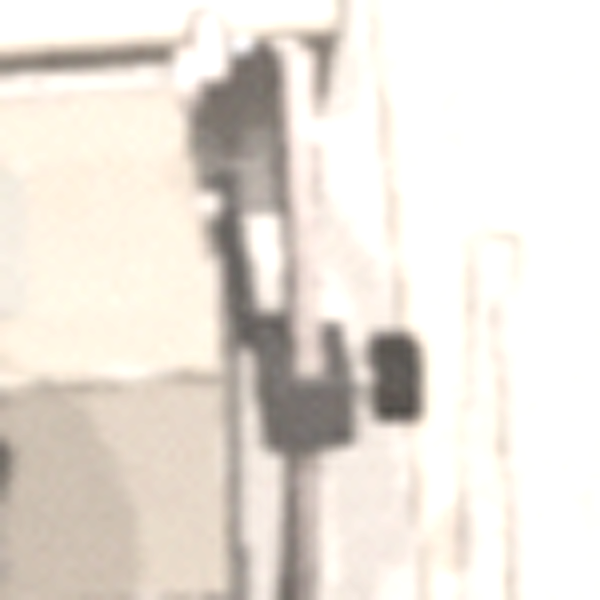

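View pics/j_w.png

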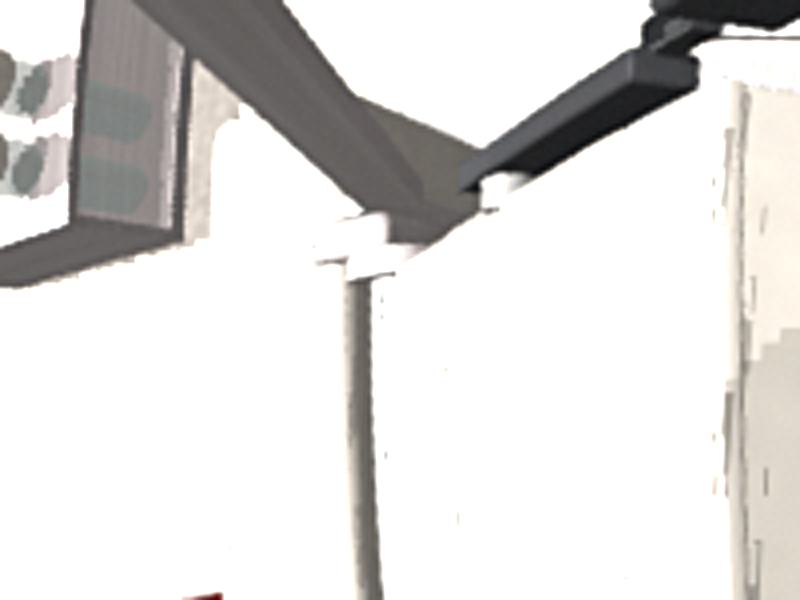

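```bash
cat >> fit.py <<'E'
print("====")
def hood(q,a,y,b): return place(pp,(a*np.cos(q)+b*np.sin(q),y,-a*np.sin(q)+b*np.cos(q)))
c4=lambda X:4*(proj("side",X)+off-130)+1.5
print("closed bar",c4(hood(0,-205,-70,-20)),c4(hood(0,-205,70,-20)),"base",c4(hood(0,-158,-70,-20)),"obs 448 341/296 190/ 517 300")
j=lambda X:8*(proj("side",X)+off-[245,125])+3.5
for q in (.74,.76,.78,.80,.82): print(q,j(hood(q,-205,-70,-20)).round(1),j(hood(q,-158,-70,-20)).round(1),"ptr",j(P(np.degrees(q),150,-150,pp)).round())
E
python3 fit.py | sed -n '/====/,$p'
python3 - <<'E'
import cv2,numpy as np
a=cv2.imread("pics/avg2.png")
b=a[135:195,240:320]; cv2.imwrite("pics/k.png",cv2.resize(cv2.convertScaleAbs(b,alpha=1.3),None,fx=10,fy=10,interpolation=cv2.INTER_CUBIC))
a=cv2.imread("pics/j_w.png")[0:120,560:800]; a=(255*(a/255.)**.5).astype(np.uint8); cv2.imwrite("pics/k_w.png",cv2.resize(a,None,fx=3.3,fy=3.3,interpolation=cv2.INTER_CUBIC))
E
```

```text
====
closed bar [449.66732874 339.93576784] [301.17133094 194.85349089] base [520.72725809 298.44443016] obs 448 341/296 190/ 517 300
0.74 [ 88.4 236.3] [203.1 276.7] ptr [481. 388.]
0.76 [ 96.5 221.3] [209.  265.6] ptr [488. 378.]
0.78 [104.9 206.3] [215.1 254.5] ptr [495. 367.]
0.8 [113.4 191.3] [221.3 243.4] ptr [502. 357.]
0.82 [122.3 176.4] [227.7 232.4] ptr [510. 346.]
```

View pics/k.png

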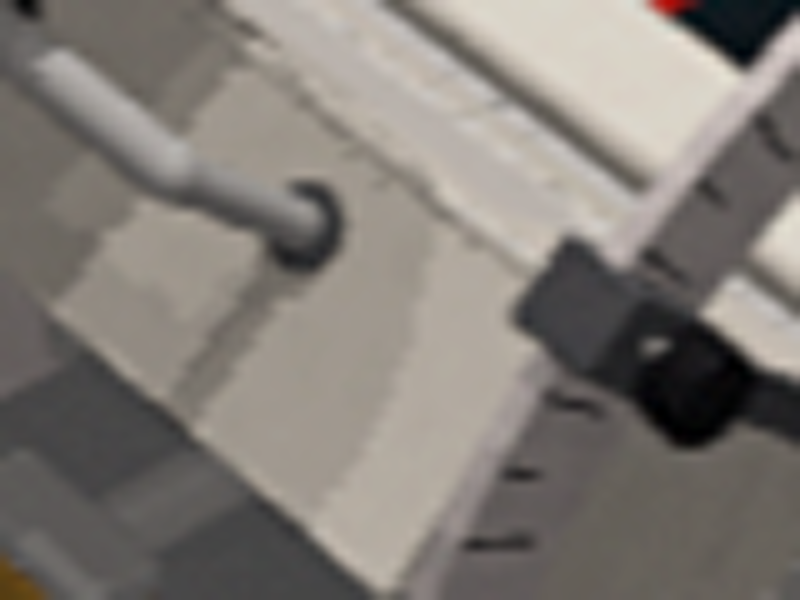

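View pics/k_w.png

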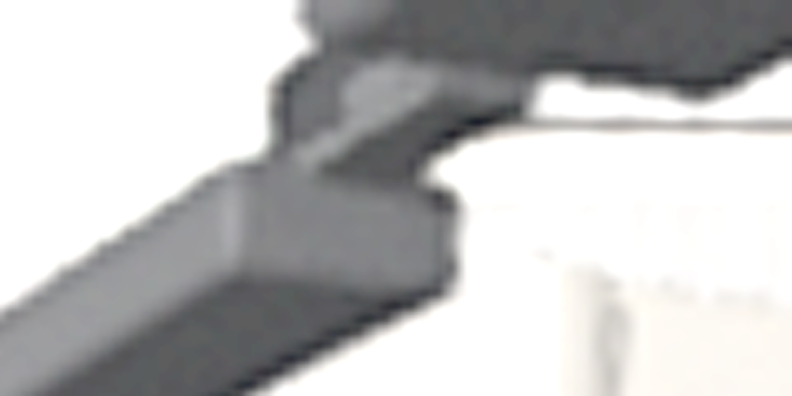

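```bash
python3 -m crank '[[0,-0.0026,-0.0032,0,0,0,1],[0,0,0,0,0,0,1],[0,0,0,0,0,0,1]]'
python3 - <<'E'
from plant import ctrl
from h import *
import cv2
s=ctrl.read_state();print(s["wrist_force"],s["position"])
acc=np.mean([ctrl.camera("side")["pixels"].astype(float) for _ in range(6)],0).astype(np.uint8)
cv2.imwrite("pics/avg3.png",acc)
import importlib,io,contextlib
with contextlib.redirect_stdout(io.StringIO()): import fit
V=acc.copy()[130:205,230:330]; V=cv2.convertScaleAbs(cv2.resize(V,None,fx=8,fy=8,interpolation=cv2.INTER_CUBIC),alpha=1.3)
m=lambda X:tuple((8*(proj("side",X)+fit.off-[230,130])+3.5).astype(int))
for q,col in ((.76,(0,0,255)),(.79,(0,255,0)),(.82,(255,0,0))):
    for e in [((-158,132,0),(-158,-132,0)),((-158,132,-68),(-158,-132,-68)),((-158,-132,0),(-158,-132,-68)),((-205,-70,-20),(-158,-70,-20)),((-205,70,-20),(-205,-70,-20)),((-8,-132,-68),(-158,-132,-68))]:
        cv2.line(V,m(fit.hood(q,*e[0])),m(fit.hood(q,*e[1])),col,1)
cv2.imwrite("pics/l.png",V)
E
```

```text
clock: 12.65
position: [584.7, 96.7, 273.1]
eef_rot: [3.133, -0.001, -1.506]
wrist_force: [-6.8, 0.7, 0.5]
gripper_width: 11.0
[-6.79856045  0.72345863  0.50546254] [584.6951524   96.73123983 273.09581804]
```

View pics/l.png

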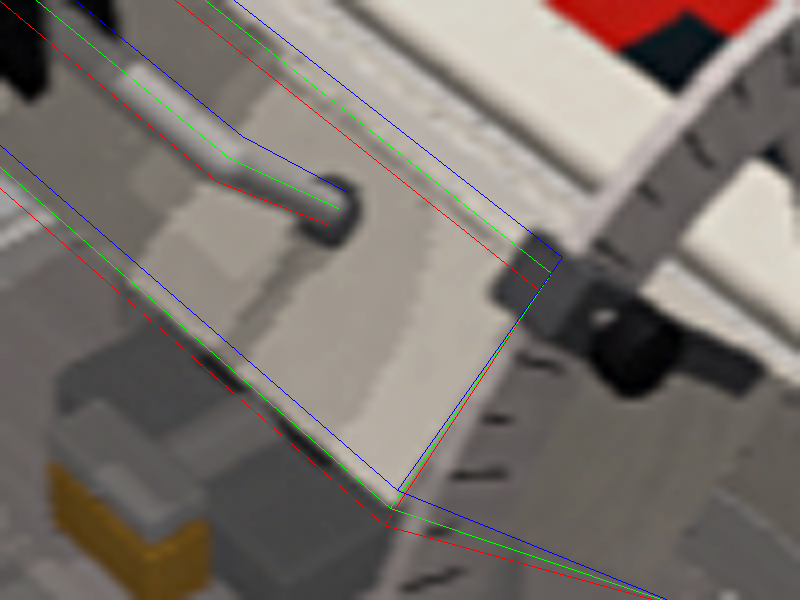

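Run:
```python
from plant import ctrl
from h import *
import cv2,io,contextlib
with contextlib.redirect_stdout(io.StringIO()): import fit
acc=np.mean([ctrl.camera("top")["pixels"].astype(float) for _ in range(4)],0).astype(np.uint8)
V=cv2.convertScaleAbs(cv2.resize(acc[130:205,245:345],None,fx=8,fy=8,interpolation=cv2.INTER_CUBIC),alpha=1.4)
m=lambda X:tuple((8*(proj("top",X)-[245,130])+3.5).astype(int))
for q,col in ((.76,(0,0,255)),(.79,(0,255,0)),(.82,(255,0,0))):
    for e in [((-158,132,0),(-158,-132,0)),((-205,-70,-20),(-158,-70,-20)),((-205,70,-20),(-205,-70,-20))]:
        cv2.line(V,m(fit.hood(q,*e[0])),m(fit.hood(q,*e[1])),col,1)
    B=[place(fit.pp,(-186*np.cos(q)+t*10*np.sin(q),-150+11*s_,186*np.sin(q)+t*10*np.cos(q))) for t,s_ in((1,1),(-1,1),(-1,-1),(1,-1))]
    cv2.polylines(V,[np.array([m(b) for b in B])],True,col,1)
cv2.imwrite("pics/m.png",V)
V=cv2.convertScaleAbs(cv2.resize(cv2.imread("pics/avg3.png")[140:200,270:350],None,fx=10,fy=10,interpolation=cv2.INTER_CUBIC),alpha=1.5)
m=lambda X:tuple((10*(proj("side",X)+fit.off-[270,140])+4.5).astype(int))
for q,col in ((.76,(0,0,255)),(.79,(0,255,0)),(.82,(255,0,0))):
    B=[place(fit.pp,(-186*np.cos(q)+t*10*np.sin(q),-150+11*s_,186*np.sin(q)+t*10*np.cos(q))) for t,s_ in((1,1),(-1,1),(-1,-1),(1,-1))]
    cv2.polylines(V,[np.array([m(b) for b in B])],True,col,1)
    cv2.line(V,m(fit.hood(q,-150,-140,0)),m(fit.hood(q,-60,-140,0)),col,1)
cv2.imwrite("pics/n.png",V)
c=ctrl.camera("wrist");a=c["pixels"][0:40,140:220]; a=(255*(a/255.)**.6).astype(np.uint8); cv2.imwrite("pics/o.png",cv2.resize(a,None,fx=10,fy=10,interpolation=cv2.INTER_CUBIC))
```

```text
(no output)
```

View pics/m.png

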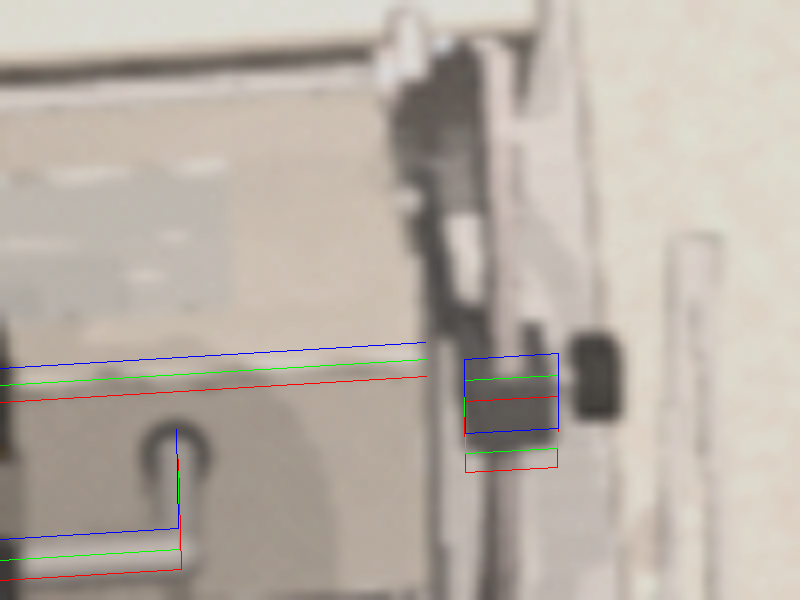

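View pics/n.png

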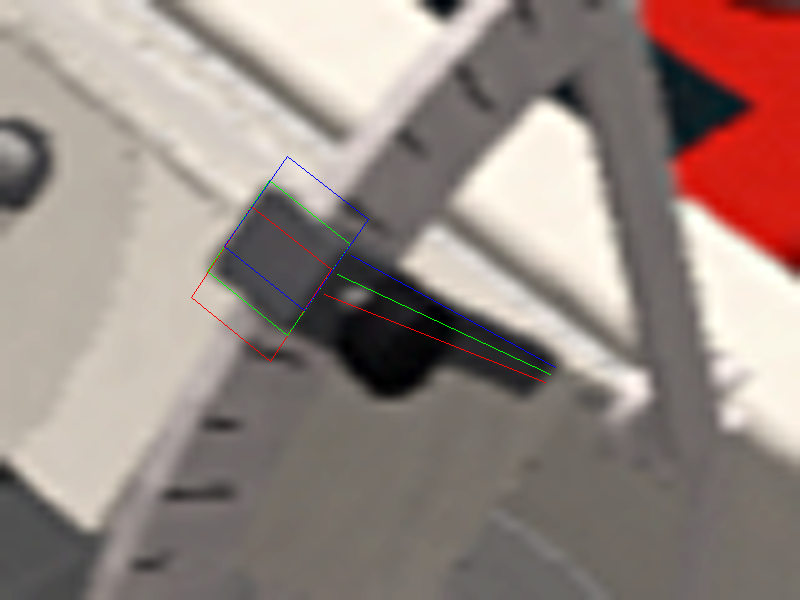

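View pics/o.png

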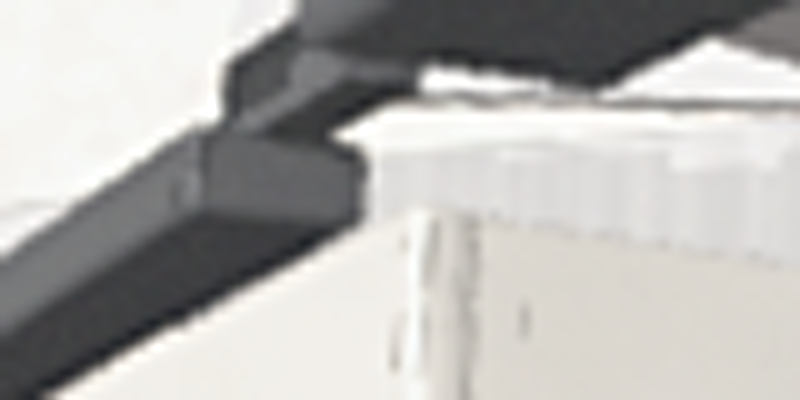

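```bash
python3 -m crank '[[0,0,0,0,0,0,1],[0,0,0,0,0,0,1],[0,0,0,0,0,0,1],[0,0,0,0,0,0,1]]'
python3 - <<'E'
from plant import ctrl
import cv2
c=ctrl.camera("top");cv2.imwrite("pics/z_top.png",cv2.convertScaleAbs(c["pixels"],alpha=1.3))
E
```

```text
clock: 13.7
position: [584.7, 96.7, 273.1]
eef_rot: [3.133, -0.001, -1.506]
wrist_force: [-5.7, 1.1, 1.8]
gripper_width: 11.2
```

View pics/z_top.png

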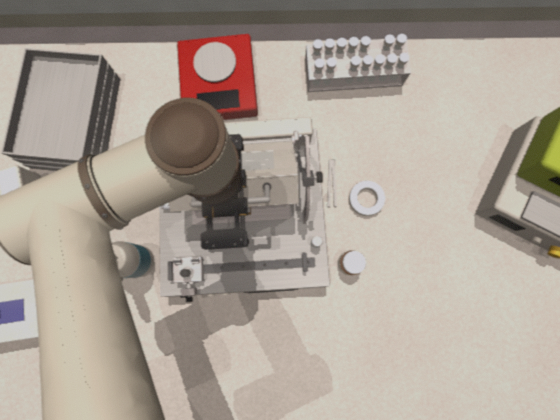

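The picture shows the carriage parked at (186,271), next to its plunger. Vial, jar, roll and forceps are where they were, and the hood is held steady, so I'm handing in.

Run:
```python
from plant import ctrl
print(ctrl.job_done()); s=ctrl.read_state(); print(s["clock"],s["position"],s["gripper_width"],s["wrist_force"])
```

```text
the job is handed in; nothing more can be done
None
the job is handed in; nothing more can be done
```

I parked the carriage and lifted the hood to the pointer, and handed the job in at about 13.8 s with the gripper still holding the bar.

- **Carriage:** I pushed the grip post to the left with closed fingers. The push force rose to about 19 N at the detent, then dropped to zero as the carriage snapped through. The post stayed put after I backed away. Its measured position came out about 5 mm short of my rough estimate of the plunger block's centre. I put that down to measuring error, and relied on the force drop and on the pictures showing the post beside the plunger.
- **Hood:** I gripped the bar with 25 N and raised the hood to about 0.79 rad. Measured against the quadrant's lines, the pointer also reads 0.79 rad. Outlines drawn at 0.79 matched both hood and pointer block in the side and top pictures, to roughly 0.01 rad. The tips themselves were hidden behind the thumbscrew, so I could not see them meet.
- **Disagreement:** The tool's height alone would have put the hood about 0.02 rad higher. I think the bar rolled a few millimetres in the pads, and I went by the pictures.
- **Final hold:** The pose did not change over the last second before hand-in.
- **Bystanders:** The vial, jar, roll and forceps stood where they were in the last top view. The arm partly hid the spray bottle and fully hid the beaker and clip box, so I could not check those.

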